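Quick spin on the bench microcentrifuge

ROBOT

A 6-joint arm with a two-finger parallel gripper is mounted at the origin on the work surface. World frame = base frame: x ahead of the robot, y to its left, z up, the work surface at z = 0. Lengths are in m, angles in rad, forces in N, time in s.
With the tool pointing down it reaches from about 0.35 to 0.975 m from the base axis. Payload 4.9 kg.
Tool frame: the origin (TCP) lies midway between the tips of the shut fingers; the grasp point (between the pads) lies 19 mm behind it; z points along the fingers, y is the line along which they close (so a half turn about z gives the same grasp; the last joint's range is limited). The gripper opens to 85 mm and grips with 20 to 120 N. Pads are 22 mm wide; open, the fingers measure 114 mm over their backs; the gripper's body (76 mm by 85 mm) begins 54 mm behind the grasp point. The pads swing forward as they close: fully open they stand 13 mm farther back than shut.
Start: joints at [1.224, 0.053, 1.613, -0, 1.476, -0.119], TCP at [0.141, 0.609, 0.207] pointing down, gripper open.
Joint ranges: [-3.01, 3.01], [-1.01, 2.22], [0.06, 2.58], [-1.02, 4.17], [0.09, 2.62], [-3.14, 3.14]. Speed limits (rad/s): [2.57, 2.57, 3.14, 3.14, 3.14, 3.14].

INTERFACE

Orientations are given as a unit quaternion [w, x, y, z].
In Python, from plant import state, grab_frame, job_done, cut_out, place_of gives the robot as it stands.
- The arm moves only by the tool jog_arm, never from a script. Its argument "motion" is text: rows parted by semicolons, each of 7 numbers parted by spaces: the opening in per cent of the stroke, from 0 (shut) to 100 (fully open), then the shift along the tool's x, y, z as a fraction of full scale, then the turn, a rotation vector about the tool's x, y, z as a fraction of full scale. A call has exactly 5 rows; each row is the pose to reach, as a shift and turn from the pose commanded when the call began, along the tool's axes at that moment; what a row does not reach only later rows make up. Full scale, the value 1, is 50 cm for a shift and 1.5 rad for a turn. A row lasts 1/8 s, in which the tool goes at most 62.5 mm and 10.7 degrees, less where a joint would pass 70% of its speed; a pose out of reach is approached as far as the arm can. A call with a number of a shift or a turn outside -1 to 1 is refused whole. A call with a gripper value outside its range is refused whole. The fingers move at their own pace and stop on an object; the grip force is fixed at half the most. Time passes only in rows, so rows that repeat a pose let the fingers close, or fill a call up. It gives the time, the measured TCP pose, the force, the opening and the grip force at its end, in the units of the state.
- state(): the state, without advancing time (a new reading comes with each control period).
- grab_frame(name): name is "scene" or "side" or "wrist"; returns a dict with "color" (384x512x3 uint8, red, green, blue), "range_z" (384x512 float32, m along the optical axis (not along the pixel's ray), 0 where there is no reading), "intrinsics" (3x3 intrinsics, pixels), "k1" (the pictures are not rectified: a ray, as slopes to the right and down, at radius r is drawn at 1 + k1 r^2 times it, then the intrinsics apply), "world_from_camera" (4x4, takes a point from camera to world coordinates). Camera axes: x right, y up, looking along -z (the intrinsics and any distortion apply to the point x, -y, -z); pixel columns grow to the right and rows downward; lengths in m; the calibration is good to about 2 mm. A picture is of the moment at which its call begins.
- job_done(): hands the job in; it is judged then, once.
Trained networks look in the newest picture that a camera, given by its name, has taken for a name from the list of things; names that differ only in an ending like _2 or _b are one class to them, and where a whole thing is asked for, a point or a joint stands for the part that bears it (a point fixed in the world has none). Each returns a list of dicts, best first, with "p" (0 to 1); they miss things now and then, are a little off and sometimes report something else, mostly with a low value. They report only what shows in the picture. A call takes as long as a camera call.
- cut_out(camera, thing): "pixels" (384x512 bool, what is visible of it).
- place_of(camera, thing): "at" ([x, y, z] in m, in world coordinates, good to about 4 mm: a listed point, or the origin of a listed thing).
The state is a dict: "time": time; "joint_pos": joint angles; "joint_vel": joint speeds; "joint_efforts": joint torques, N m; "tool_pos": TCP position; "tool_rot": TCP orientation; "contact_force": force on the tool from outside, world axes, zero at the start; "ft_torque": the same for the moment, N m; "gripper_width": opening from 0.0 (shut) to 1.0 (fully open); "grasp_force": force on a finger pad.
Only numpy, scipy, OpenCV 4.12 (cv2) and the standard library are available. Lean on these libraries where they do the work, as an engineer would, in place of code of your own. Each camera call takes 0.05 s, during which the arm holds its last target. There are 200 camera calls.

TASK

Give the tubes already in the microcentrifuge a quick spin; it is all pushing and pressing with closed fingertips, and nothing is to be picked up. Push the open lid down until it is fully shut, without slamming it; then switch the machine on by pressing down the raised front end of the rocker switch as far as it goes; then press the oblong short-spin key fully down and keep it held, finishing while you still hold it. Leave the other two keys, the speed knob and everything standing around the machine as they are.

Things in the scene. Friction and masses are not known exactly. Their poses are not given: they have to be found in the camera images.
- centrifuge: Bench microcentrifuge, white housing 290 (x) x 280 (y) x 120 mm high under its lid, fixed to the counter. Origin: centre of its underside, on the counter. Its x axis runs from its front (towards the robot) to its back (lid hinge), y to its left seen from the robot, z up. The front part, x -140 to -46 mm, is a sloping control deck; behind it a step rises to the 120 mm high housing.
- lid (a joint): Angle of the lid in rad: 0 = fully shut, positive = open (starts 0.75 to 1.15, can go to 1.45). Stiff hinge: the lid (0.3 kg) stays where it is left; pushing its free edge down takes about 1 to 3 N.
- lid_push (a point): Point on the lid's outer (upper) face, on its centre line, 150 mm from the hinge axis and 12 mm above it when shut, 20 mm from the free edge. The lid is a white plate 170 mm long from hinge to free edge, 260 mm wide, 18 mm thick, with a clear window (92 x 116 mm) in its middle, solid near the free edge. Shut, its upper face is level, 140 mm above the counter. Axes as the lid's.
- lid_hinge (a point): Middle of the lid's hinge axis, which lies along the centrifuge's y axis at its x = +125 mm, 128 mm above the counter. Orientation is the centrifuge's. An open lid stands up from here and leans towards the front (its free edge is up and in front of the hinge).
- deck_middle (a point): Point on the grey control deck, 98 mm in front of the centrifuge's origin, 83 mm up. The deck rises to the back at 0.26 rad (15 deg). Five controls stand in a row across it through this point: three keys at y = -50, 0 and +50 mm, in an order that differs between machines; rocker and speed knob at y = +110 and -110 mm, either way round. A flat display strip lies behind the keys.
- rocker (a joint): Angle of the black mains rocker in rad: 0 = off (its front end, nearest the robot, stands raised), 0.36 = on (front end pressed down to its stop). Its pivot is stiff: it stays where it is left; pressing the raised end takes about 2.5 N at its very end, and more nearer the pivot.
- rocker_end (a point): Point on top of the rocker's raised front end, 16 mm in front of the pivot and 2 mm from the end. The rocker is 36 mm long (front to back, along the slope) and 24 mm wide, slightly V-shaped, pivoted across its middle in a 44 x 32 mm black bezel 3 mm high. Off, this point is 13 mm above the deck and the face there about level; on, it is 7 mm above the deck.
- oblong_key (a joint): Travel of the short-spin key in m: 0 = up, 0.005 = fully down. Spring return; it starts to move at 1.6 N and is fully down at 5.6 N. It moves square to the sloping deck (down and, by a quarter of that, to the back).
- oblong_key_top (a point): Centre of the top face of the oblong short-spin key: light grey, 36 mm long front to back (along the slope) and 18 mm wide, top face parallel to the deck and 10 mm above it when up.
- round_key (a joint): Travel in m of the round key, like the oblong key's; to be left alone.
- round_key_top (a point): Centre of the top face of the round key, 26 mm across, 10 mm above the deck.
- square_key (a joint): Travel in m of the square key, like the oblong key's; to be left alone.
- square_key_top (a point): Centre of the top face of the square key, 22 x 22 mm, 10 mm above the deck.
- speed_knob (a joint): Angle in rad of the speed knob, a black cone 36 mm across and 18 mm high at the other end of the row from the rocker; starts anywhere from -1 to 1; to be left alone.
- tube_rack: Steel test-tube rack with capped tubes, 200 x 66 mm, 91 mm high, loose, beside the machine at its +y side. Origin under its centre.
- reagent_bottle: White reagent bottle, 60 mm across, 125 mm high, loose, on the machine's -y side. Origin under its centre.
- dropper_bottle: Small amber dropper bottle, 36 mm across, 80 mm high, loose, at the machine's front -y corner. Origin under its centre.
- beaker: Glass beaker, 60 mm across, 75 mm high, loose, at the machine's front +y corner. Origin under its centre.
- microtube_rack: White microtube rack, 70 (x) x 115 (y) mm, 35 mm high over the tubes, loose, just in front of the machine. Origin under its centre.
- slide_box: Grey slide box, 87 x 102 mm, 37 mm high, loose, at the back of the machine's -y side. Origin under its centre.
- marker_pen: Marker pen, 116 mm long, 12 mm thick, lying in front of the machine, to the +y side. Origin under its centre.

How it is judged:
On the way, in this order (a step that is already met when the one before it is completed fails the run):
1. the lid is pushed fully shut (value of joint lid below 0.04 rad), for 0.2 s.
2. the rocker is switched on (value of joint rocker above 0.29 rad), for 0.2 s.
3. the oblong key is pressed fully down (value of joint oblong_key above 0.0035 m and contact force between the fingers and oblong_key above 1 N), for 0.3 s.
At the end, for the whole second after the job is handed in: The lid is shut (within 0.04 rad), the rocker is on (over 0.29 of 0.36 rad) and the fingers are holding the oblong key down (more than 3.5 of its 5 mm, with more than 1 N), the other two keys up (all of step 3 and value of joint lid below 0.04 rad and value of joint rocker above 0.29 rad and value of joint each of round_key, square_key below 0.0025 m); the arm keeps its last pose, push and grip.
It fails at once if the lid is lifted further open than it was, past 1.3 rad (value of joint lid above 1.3 rad).
It fails at once if the lid is slammed (faster than 3.5 rad/s, 0.6 m/s at its edge) (velocity of joint lid below -3.5 rad/s).
It fails at once if out of order: the rocker is switched on while the lid is open, or the oblong key is pressed before the rocker is on ((value of joint rocker above 0.15 rad and value of joint lid above 0.08 rad) or (value of joint oblong_key above 0.0025 m and value of joint rocker below 0.15 rad)).
It fails at once if the round or square key is pressed, or the fingers push the speed knob (more than 2 N) (value of joint any of round_key, square_key above 0.0025 m or contact force between the fingers and speed_knob above 2 N).
It fails at once if something standing around the machine is moved by more than 20 mm or lifted (distance of any of tube_rack, reagent_bottle, dropper_bottle, beaker, microtube_rack, slide_box, marker_pen from where it was at the start of the episode above 0.02 m).
It also fails if it takes over 51 s, if anything falls off the work surface, if the arm or the gripper's body presses on something with over 40 N, if the wrist force passes 120 N, or if a joint passes its speed limit or range.

## Working session

There is one attempt and no reset: what is moved stays moved. The work goes in short steps, Python scripts to look and compute and a tool call to move; the robot and the scene stay as the last step left them, time stands still between calls to the robot, and variables do not carry over. Pictures are saved under pics/ and viewed, at most 10 in all, crops included, and the job is handed in when it is done.

Besides the shell and the picture viewer there is one more tool, called after "Request:" by a JSON object that holds its "op" and its "data". jog_arm: Moves the arm, as the interface text tells. Shift numbers are shares of 50 cm and turn numbers shares of 1.5 rad, none past 1 either way. Its arguments: {"type":"object","properties":{"motion":{"type":"string"}},"required":["motion"]}

```bash
mkdir -p pics; cat > m.py <<'E'
import cv2,numpy as np
from plant import *
E
python3 - <<'E'
from m import *
s=state();print(s)
ims=[]
for c in ("scene","side"):
    f=grab_frame(c);ims.append(f["color"]);print(c,f["world_from_camera"].round(3).tolist())
    for t in ["centrifuge","lid_push","lid_hinge","deck_middle","rocker_end","oblong_key_top","round_key_top","square_key_top","speed_knob","beaker","dropper_bottle","tube_rack","reagent_bottle","microtube_rack"]:
        print(c,t,[(round(d["p"],2),np.round(d["at"],3).tolist()) for d in place_of(c,t)[:1]])
im=cv2.cvtColor(np.vstack(ims),cv2.COLOR_RGB2BGR)
cv2.imwrite("pics/a.png",cv2.resize(np.hstack([im[:384],im[384:]]),(800,300)))
cv2.imwrite("pics/b.png",im[:384])
E
```

```text
{'time': 0.0, 'joint_pos': array([ 1.22400859e+00,  5.33560625e-02,  1.61432702e+00, -3.63051530e-06,
        1.47597678e+00, -1.19054906e-01]), 'joint_vel': array([-2.72860599e-04,  9.20298598e-05, -1.20608790e-03, -9.22261292e-05,
       -1.90155547e-03, -2.66241138e-04]), 'joint_efforts': array([-1.25504866e-03, -3.93685198e+01, -3.70174706e+01, -2.47762700e-04,
        7.05985483e-03, -1.35787369e-05]), 'tool_pos': array([0.14090704, 0.6082104 , 0.20584383]), 'tool_rot': array([-2.36819219e-04,  1.13620282e-01,  9.93523710e-01, -1.00610949e-03]), 'contact_force': array([ 0.07305237, -0.46363516,  0.61849249]), 'ft_torque': array([-0.00090251, -0.00173648, -0.00478782]), 'grasp_force': 0.0, 'gripper_width': 1.0032959419889815}
scene [[0.994, 0.093, -0.066, 0.535], [-0.113, 0.85, -0.514, -0.428], [0.008, 0.518, 0.855, 0.883], [0.0, 0.0, 0.0, 1.0]]
scene centrifuge [(0.78, [0.571, -0.106, -0.001])]
scene lid_push [(0.63, [0.627, -0.104, 0.264])]
scene lid_hinge [(0.85, [0.699, -0.098, 0.129])]
scene deck_middle [(0.93, [0.471, -0.113, 0.082])]
scene rocker_end [(0.75, [0.468, -0.222, 0.087])]
scene oblong_key_top [(0.55, [0.473, -0.164, 0.092])]
scene round_key_top [(0.62, [0.472, -0.116, 0.093])]
scene square_key_top [(0.53, [0.465, -0.059, 0.091])]Traceback (most recent call last):
  File "<stdin>", line 7, in <module>
ValueError: it knows: beaker, centrifuge, deck_middle, dropper_bottle, lid_hinge, lid_push, marker_pen, microtube_rack, oblong_key_top, reagent_bottle, rocker_end, round_key_top, slide_box, square_key_top, tube_r
```

```bash
python3 - <<'E'
from m import *
ims=[]
for c in ("scene","side"):
    f=grab_frame(c);ims.append(f["color"]);np.savez(c+".npz",**f)
    for t in ["centrifuge","lid_push","lid_hinge","deck_middle","rocker_end","oblong_key_top","round_key_top","square_key_top","beaker","dropper_bottle","tube_rack","reagent_bottle","microtube_rack"][0 if c=="side" else 8:]:
        print(c,t,[(round(d["p"],2),np.round(d["at"],3).tolist()) for d in place_of(c,t)[:1]])
cv2.imwrite("pics/a.png",cv2.cvtColor(ims[1],4))
cv2.imwrite("pics/b.png",cv2.cvtColor(ims[0],4))
E
```

```text
scene beaker [(0.84, [0.457, 0.088, -0.002])]
scene dropper_bottle [(0.59, [0.468, -0.223, 0.092])]
scene tube_rack [(0.86, [0.622, 0.135, -0.002])]
scene reagent_bottle [(0.93, [0.565, -0.31, 0.0])]
scene microtube_rack [(0.94, [0.376, -0.149, -0.003])]
side centrifuge [(0.76, [0.573, -0.106, -0.004])]
side lid_push [(0.81, [0.623, -0.105, 0.26])]
side lid_hinge [(0.68, [0.696, -0.1, 0.123])]
side deck_middle [(0.79, [0.474, -0.112, 0.083])]
side rocker_end [(0.47, [0.373, -0.152, 0.001])]
side oblong_key_top [(0.73, [0.374, -0.151, 0.001])]
side round_key_top []
side square_key_top [(0.57, [0.469, -0.063, 0.097])]
side beaker [(0.87, [0.46, 0.092, 0.002])]
side dropper_bottle [(0.61, [0.471, -0.319, -0.0])]
side tube_rack [(0.89, [0.621, 0.134, -0.002])]
side reagent_bottle [(0.49, [0.568, -0.313, 0.001])]
side microtube_rack [(0.74, [0.373, -0.151, -0.002])]
```

View pics/b.png

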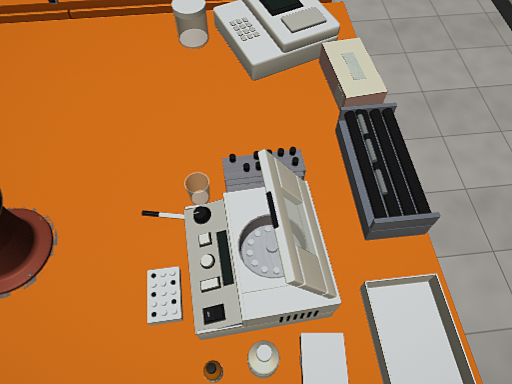

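View pics/a.png

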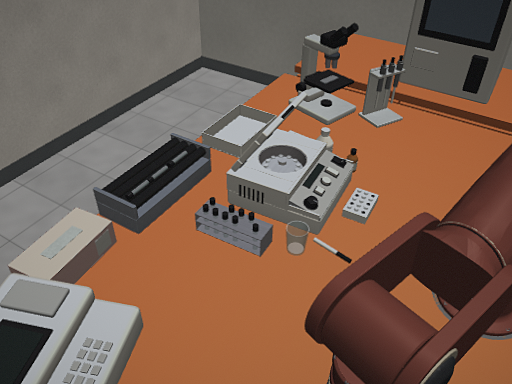

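The scene view shows, from the +y side to the -y side of the deck: knob (202,214), square key (205,239), round key (207,261), oblong key (210,284) and rocker (214,314). This agrees with the networks. The lid stands open at about 1.0 rad (290,225), and the side view shows the same layout. Machine yaw is about 0.06.

```bash
cat >> m.py <<'E'
from scipy.spatial.transform import Rotation as Ro
YAW=0.06
def Rt(tilt=0,yaw=YAW):  # tool x to robot, z down, tilted to point back by tilt
    return Ro.from_euler('z',yaw)*Ro.from_euler('y',-tilt)*Ro.from_euler('y',np.pi)
def rel(p,tilt=0,s=None):
    s=s or state();q=s["tool_rot"];R=Ro.from_quat([q[1],q[2],q[3],q[0]])
    print(np.round(R.inv().apply(np.array(p)-s["tool_pos"])/.5,3),np.round((R.inv()*Rt(tilt)).as_rotvec()/1.5,3))
H=np.array([.6975,-.099,.128]);ex=np.array([np.cos(YAW),np.sin(YAW),0])
def lidp(th,off=0):
    return H+ex*(-.15*np.cos(th)+(.012+off)*np.sin(th))+np.array([0,0,.15*np.sin(th)+(.012+off)*np.cos(th)])
E
python3 - <<'E'
from m import *
print(Rt(.26).as_matrix().round(2))
rel([.141,.609,.36]);rel([.70,-.1,.36])
print(lidp(.99),lidp(.99,.04))
E
```

```text
[[-0.96 -0.06  0.26]
 [-0.06  1.    0.02]
 [-0.26  0.   -0.97]]
[ 0.     0.    -0.306] [ 0.     0.    -0.192]
[-1.409 -1.129 -0.306] [ 0.     0.    -0.192]
[ 0.62535888 -0.10333367  0.25998818] [ 0.65873975 -0.10132841  0.28193577]
```

Request:
{"op": "jog_arm", "data": {"motion": "0 0 0 -0.12 0 0 0; 0 -0.07 -0.06 -0.22 0 0 -0.1; 0 -0.15 -0.12 -0.28 0 0 -0.19; 0 -0.24 -0.19 -0.3 0 0 -0.19; 0 -0.33 -0.26 -0.3 0 0 -0.19"}}

```text
time: 2.08
tool_pos: [0.2737, 0.444, 0.3592]
tool_rot: [0.001, -0.029, 1.0, 0.001]
contact_force: [-0.1, -0.4, -0.1]
gripper_width: -0.004
grasp_force: 0.0
```

```bash
python3 - <<'E'
from m import *
print(state()["tool_pos"],state()["gripper_width"]);rel([.70,-.1,.36])
E
```

```text
[0.27367934 0.44396896 0.35924252] -0.004254936448270128
[-0.788 -1.135 -0.002] [ 0.002  0.002 -0.001]
```

Request:
{"op": "jog_arm", "data": {"motion": "0 -0.06 -0.1 0 0 0 0; 0 -0.13 -0.2 0 0 0 0; 0 -0.2 -0.3 0 0 0 0; 0 -0.27 -0.4 0 0 0 0; 0 -0.34 -0.5 0 0 0 0"}}

```text
time: 2.7
tool_pos: [0.4574, 0.2033, 0.3574]
tool_rot: [0.0, -0.029, 1.0, 0.0]
contact_force: [0.6, 0.9, 0.5]
gripper_width: 0.004
grasp_force: 0.0
```

Request:
{"op": "jog_arm", "data": {"motion": "0 -0.08 -0.1 0 0 0 0; 0 -0.17 -0.22 0 0 0 0; 0 -0.26 -0.34 0 0 0 0; 0 -0.35 -0.47 0 0 0 0; 0 -0.44 -0.61 0 0 0 0"}}

```text
time: 3.32
tool_pos: [0.6565, -0.0376, 0.3571]
tool_rot: [0.0, -0.029, 1.0, 0.0]
contact_force: [-0.1, 0.1, -0.8]
gripper_width: -0.003
grasp_force: 0.0
```

```bash
python3 - <<'E'
from m import *
s=state();print(s["tool_pos"],s["gripper_width"])
for th in (.99,.9,.8): 
  print(th);rel(lidp(th,.04 if th==.99 else 0)+.011*ex)
f=grab_frame("wrist");cv2.imwrite("pics/c.png",cv2.cvtColor(f["color"],4))
for t in ["lid_push","lid_hinge","deck_middle","rocker_end","oblong_key_top","round_key_top","square_key_top"]:
    print(t,[(round(d["p"],2),np.round(d["at"],3).tolist()) for d in place_of("wrist",t)[:1]])
E
```

```text
[ 0.65646756 -0.0376063   0.35714528] -0.0033183101062113853
0.99
[-0.019 -0.127  0.15 ] [ 0.     0.    -0.002]
0.9
[ 0.071 -0.128  0.208] [ 0.     0.    -0.002]
0.8
[ 0.095 -0.128  0.226] [ 0.     0.    -0.002]
lid_push [(0.86, [0.621, -0.102, 0.256])]
lid_hinge [(0.9, [0.701, -0.099, 0.126])]
deck_middle [(0.85, [0.472, -0.113, 0.079])]
rocker_end [(0.9, [0.464, -0.219, 0.094])]
oblong_key_top [(0.72, [0.474, -0.166, 0.093])]
round_key_top [(0.7, [0.47, -0.111, 0.092])]
square_key_top [(0.81, [0.468, -0.064, 0.09])]
```

View pics/c.png

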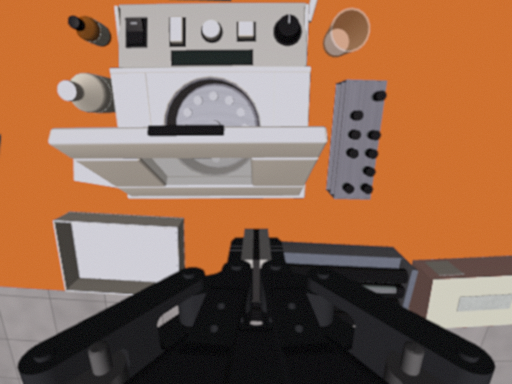

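The wrist view confirms the order: rocker (135,32), oblong (177,30), round (212,30), square (245,30), knob (288,30). The lid's free edge is at row 135. I'll move in behind the lid and start pushing.

Request:
{"op": "jog_arm", "data": {"motion": "0 -0.02 -0.1 0.06 0 0 0; 0 -0.02 -0.128 0.15 0 0 0; 0 0.02 -0.128 0.175 0 0 0; 0 0.05 -0.128 0.195 0 0 0; 0 0.071 -0.128 0.208 0 0 0"}}

```text
time: 4.35
tool_pos: [0.6227, -0.1007, 0.2532]
tool_rot: [0.0, -0.029, 1.0, -0.0]
contact_force: [0.2, -0.6, -1.1]
gripper_width: 0.001
grasp_force: 0.0
```

```bash
python3 - <<'E'
from m import *
for th in (.9,.75,.6,.5,.4,.3,.2,.1,0): 
  rel(lidp(th)+.011*ex)
E
```

```text
[-0.004 -0.006  0.001] [-0.     0.    -0.001]
[ 0.032 -0.006  0.028] [-0.     0.    -0.001]
[ 0.063 -0.006  0.061] [-0.     0.    -0.001]
[ 0.08  -0.006  0.086] [-0.     0.    -0.001]
[ 0.096 -0.006  0.111] [-0.     0.    -0.001]
[ 0.108 -0.006  0.139] [-0.     0.    -0.001]
[ 0.118 -0.006  0.167] [-0.     0.    -0.001]
[ 0.125 -0.006  0.197] [-0.     0.    -0.001]
[ 0.129 -0.006  0.226] [-0.     0.    -0.001]
```

Request:
{"op": "jog_arm", "data": {"motion": "0 0.016 -0.005 0.014 0 0 0; 0 0.032 -0.005 0.028 0 0 0; 0 0.048 -0.005 0.045 0 0 0; 0 0.063 -0.005 0.061 0 0 0; 0 0.08 -0.005 0.086 0 0 0"}}

```text
time: 4.97
tool_pos: [0.5835, -0.1068, 0.2098]
tool_rot: [0.0, -0.029, 1.0, -0.0]
contact_force: [0.7, 0.1, 0.3]
gripper_width: -0.0
grasp_force: 0.7
```

```bash
python3 - <<'E'
from m import *
for th in (.5,.4,.3,.2,.1,0): 
  rel(lidp(th)+.011*ex)
print([(round(d["p"],2),np.round(d["at"],3).tolist()) for d in (grab_frame("side") and place_of("side","lid_push")[:1])],lidp(.5))
E
```

```text
[ 0.001  0.002 -0.001] [-0.     0.    -0.002]
[0.016 0.002 0.025] [-0.     0.    -0.002]
[0.029 0.002 0.052] [-0.     0.    -0.002]
[0.039 0.002 0.08 ] [-0.     0.    -0.002]
[0.046 0.002 0.11 ] [-0.     0.    -0.002]
[0.05  0.002 0.14 ] [-0.     0.    -0.002]
[(0.92, [0.586, -0.107, 0.225])] [ 0.57184225 -0.10654853  0.21044482]
```

Request:
{"op": "jog_arm", "data": {"motion": "0 0.016 0.002 0.025 0 0 0; 0 0.029 0.002 0.052 0 0 0; 0 0.039 0.002 0.08 0 0 0; 0 0.046 0.002 0.11 0 0 0; 0 0.05 0.002 0.13 0 0 0"}}

```text
time: 5.7
tool_pos: [0.5579, -0.1068, 0.1434]
tool_rot: [-0.001, -0.029, 1.0, 0.0]
contact_force: [-1.4, -0.4, 1.2]
gripper_width: -0.0
grasp_force: 0.6
```

Request:
{"op": "jog_arm", "data": {"motion": "0 0 0 0.005 0 0 0; 0 0 0 0.01 0 0 0; 0 0 0 0.014 0 0 0; 0 0 0 0.016 0 0 0; 0 0 0 0.016 0 0 0"}}

```text
time: 6.32
tool_pos: [0.559, -0.107, 0.1372]
tool_rot: [0.0, -0.029, 1.0, -0.0]
contact_force: [0.1, -0.0, 1.6]
gripper_width: -0.001
grasp_force: 0.2
```

```bash
python3 - <<'E'
from m import *
f=grab_frame("side");cv2.imwrite("pics/d.png",cv2.cvtColor(f["color"],4))
print([(round(d["p"],2),np.round(d["at"],3).tolist()) for d in place_of("side","lid_push")[:1]],lidp(0))
E
```

```text
[(0.55, [0.554, -0.107, 0.163])] [ 0.54776992 -0.1079946   0.14      ]
```

View pics/d.png

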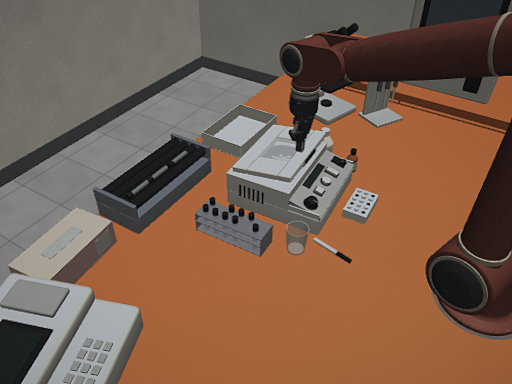

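The lid looks nearly shut in the side view (270,150), but the force is still only hinge friction, so I'll keep pressing until it meets the stop.

Request:
{"op": "jog_arm", "data": {"motion": "0 0 0 0.004 0 0 0; 0 0 0 0.008 0 0 0; 0 0 0 0.012 0 0 0; 0 0 0 0.016 0 0 0; 0 0 0 0.016 0 0 0"}}

```text
time: 7.05
tool_pos: [0.5587, -0.1069, 0.1287]
tool_rot: [-0.0, -0.029, 1.0, 0.0]
contact_force: [0.1, -0.8, -0.1]
gripper_width: -0.0
grasp_force: 0.0
```

```bash
python3 - <<'E'
from m import *
a=cv2.cvtColor(grab_frame("side")["color"],4)[100:230,200:380]
b=cv2.cvtColor(grab_frame("scene")["color"],4)[140:340,170:360]
print([(round(d["p"],2),np.round(d["at"],3).tolist()) for d in place_of("scene","lid_push")[:1]])
cv2.imwrite("pics/e.png",np.hstack([cv2.resize(a,(400,290)),cv2.resize(b,(380,400))[:290]]))
cv2.imwrite("pics/e.png",np.hstack([cv2.copyMakeBorder(cv2.resize(a,(400,290)),0,110,0,0,0),cv2.resize(b,(380,400))]))
E
```

```text
[(0.77, [0.547, -0.109, 0.158])]
```

View pics/e.png

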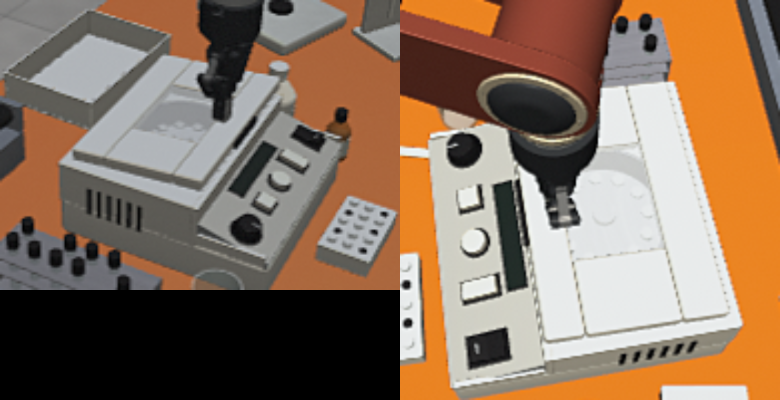

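The left crop shows the tip at the window's front edge (220,105), and the lid is slightly ajar. The tip has sunk into the window recess. I'll lift it, shift forward onto the solid strip and press there.

Request:
{"op": "jog_arm", "data": {"motion": "0 0 0 -0.03 0 0 0; 0 0 0 -0.08 0 0 0; 0 0.012 0 -0.08 0 0 0; 0 0.025 0 -0.08 0 0 0; 0 0.025 0 -0.05 0 0 0"}}

```text
time: 7.82
tool_pos: [0.5461, -0.1079, 0.1539]
tool_rot: [0.001, -0.028, 1.0, -0.0]
contact_force: [0.1, 0.7, -0.3]
gripper_width: -0.0
grasp_force: 0.0
```

Request:
{"op": "jog_arm", "data": {"motion": "0 0 0 0.005 0 0 0; 0 0 0 0.012 0 0 0; 0 0 0 0.018 0 0 0; 0 0 0 0.024 0 0 0; 0 0 0 0.03 0 0 0"}}

```text
time: 8.45
tool_pos: [0.5464, -0.1077, 0.1391]
tool_rot: [0.0, -0.029, 1.0, -0.0]
contact_force: [-0.0, 0.2, -0.0]
gripper_width: -0.0
grasp_force: 0.0
```

Request:
{"op": "jog_arm", "data": {"motion": "0 0 0 0.002 0 0 0; 0 0 0 0.004 0 0 0; 0 0 0 0.006 0 0 0; 0 0 0 0.008 0 0 0; 0 0 0 0.008 0 0 0"}}

```text
time: 9.07
tool_pos: [0.5462, -0.1077, 0.135]
tool_rot: [-0.0, -0.029, 1.0, 0.0]
contact_force: [0.5, 0.3, -0.2]
gripper_width: 0.002
grasp_force: 0.0
```

```bash
python3 - <<'E'
from m import *
print(state()["tool_pos"],state()["contact_force"])
for c in("side","scene"):
  f=grab_frame(c);W=f["world_from_camera"];K=f["intrinsics"]
  v,u=np.mgrid[:384,:512];z=f["range_z"]
  x=(u-K[0,2])/K[0,0];y=(v-K[1,2])/K[1,1]
  k=1+f["k1"]*(x*x+y*y);xu,yu=x/k,y/k
  k=1+f["k1"]*(xu**2+yu**2);xu,yu=x/k,y/k
  P=np.stack([xu*z,-yu*z,-z],-1)@W[:3,:3].T+W[:3,3]
  ey=np.array([-ex[1],ex[0],0]);d=P-H;r=-(d@ex);l=d@ey
  for a,b in((.0,.03),(.135,.165)):
    for c1,c2 in((-.12,-.07),(.07,.12)):
      m=(r>a)&(r<b)&(l>c1)&(l<c2)&(z>0)&(P[...,2]>.11)&(P[...,2]<.2)
      print(c,a,c1,m.sum(),np.median(P[...,2][m]) if m.any() else None)
E
```

```text
[ 0.54621526 -0.10767633  0.13499202] [ 0.45126524  0.29043099 -0.15784449]
side 0.0 -0.12 82 0.14201125763699168
side 0.0 0.07 108 0.1413402452399029
side 0.135 -0.12 111 0.1536896174553013
side 0.135 0.07 159 0.15275433004427696
scene 0.0 -0.12 397 0.1405621593779599
scene 0.0 0.07 276 0.1405838539021005
scene 0.135 -0.12 428 0.15219319057635328
scene 0.135 0.07 0 None
```

Depth puts the lid's free edge at about 0.153 m, so about 0.08 rad remains. The contact point sits about 17 mm behind the nominal TCP, so I'll keep pressing until the force rises.

Request:
{"op": "jog_arm", "data": {"motion": "0 0 0 0.005 0 0 0; 0 0 0 0.01 0 0 0; 0 0 0 0.014 0 0 0; 0 0 0 0.018 0 0 0; 0 0 0 0.02 0 0 0"}}

```text
time: 9.8
tool_pos: [0.5462, -0.1077, 0.125]
tool_rot: [-0.0, -0.029, 1.0, -0.0]
contact_force: [-1.0, 0.2, 1.8]
gripper_width: -0.002
grasp_force: 0.5
```

Request:
{"op": "jog_arm", "data": {"motion": "0 0 0 0.002 0 0 0; 0 0 0 0.004 0 0 0; 0 0 0 0.006 0 0 0; 0 0 0 0.008 0 0 0; 0 0 0 0.008 0 0 0"}}

```text
time: 10.42
tool_pos: [0.5463, -0.1077, 0.1209]
tool_rot: [0.0, -0.029, 1.0, 0.0]
contact_force: [-0.0, -0.3, -0.7]
gripper_width: -0.002
grasp_force: 0.0
```

```bash
cat >> m.py <<'E'
def cloud(c):
  f=grab_frame(c);W=f["world_from_camera"];K=f["intrinsics"]
  v,u=np.mgrid[:384,:512];z=f["range_z"]
  x=(u-K[0,2])/K[0,0];y=(v-K[1,2])/K[1,1];xu,yu=x,y
  for _ in range(4): k=1+f["k1"]*(xu**2+yu**2);xu,yu=x/k,y/k
  return f["color"],z,np.stack([xu*z,-yu*z,-z],-1)@W[:3,:3].T+W[:3,3]
def lidz():
  ey=np.array([-ex[1],ex[0],0]);_,z,P=cloud("side");d=P-H;r=-(d@ex);l=d@ey
  for a,b in((.0,.03),(.135,.165)):
      m=(r>a)&(r<b)&(l>.07)&(l<.12)&(z>0)&(P[...,2]>.11)&(P[...,2]<.2)
      print(a,m.sum(),np.median(P[...,2][m]))
E
python3 - <<'E'
from m import *
lidz();_,z,P=cloud("side");t=state()["tool_pos"]
m=(np.abs(P-t)[...,:2].max(-1)<.025)&(z>0)
print(np.histogram(P[...,2][m],bins=np.arange(.11,.22,.01)))
E
```

```text
0.0 100 0.14115832430800784
0.135 129 0.14500574183584614
(array([ 18,   3,  27, 116,  20,  25,  22,  11,  22,  14]), array([0.11, 0.12, 0.13, 0.14, 0.15, 0.16, 0.17, 0.18, 0.19, 0.2 , 0.21]))
```

Request:
{"op": "jog_arm", "data": {"motion": "0 0 0 0.003 0 0 0; 0 0 0 0.006 0 0 0; 0 0 0 0.009 0 0 0; 0 0 0 0.012 0 0 0; 0 0 0 0.012 0 0 0"}}

```text
time: 11.15
tool_pos: [0.5463, -0.1077, 0.1158]
tool_rot: [-0.0, -0.029, 1.0, -0.0]
contact_force: [-2.8, 1.1, 4.8]
gripper_width: 0.002
grasp_force: 2.5
```

```bash
python3 - <<'E'
from m import *
lidz();print(state()["contact_force"],state()["tool_pos"])
E
```

```text
0.0 115 0.1399498193804144
0.135 122 0.1403145543623262
[-3.6173445   0.98187824  5.58565194] [ 0.54627834 -0.10773221  0.11578785]
```

The lid is shut: it is level at 0.140 m and the force is now rising. I'll press a little more, then lift and check where the fingertip really is.

Request:
{"op": "jog_arm", "data": {"motion": "0 0 0 0.004 0 0 0; 0 0 0 0.004 0 0 0; 0 0 0 0.004 0 0 0; 0 0 0 -0.05 0 0 0; 0 0 0 -0.16 0 0 0"}}

```text
time: 11.82
tool_pos: [0.5444, -0.107, 0.1924]
tool_rot: [-0.003, -0.029, 1.0, 0.001]
contact_force: [0.5, -0.2, -0.2]
gripper_width: -0.005
grasp_force: 0.0
```

```bash
python3 - <<'E'
from m import *
lidz();t=state()["tool_pos"];print(t,state()["gripper_width"])
for c in("side","scene"):
  C,z,P=cloud(c)
  m=(np.abs(P-t)[...,:2].max(-1)<.05)&(z>0)&(C.max(-1)<110)&(P[...,2]>.15)&(P[...,2]<.24)
  v,u=np.where(m);Q=P[m];o=np.argsort(Q[:,2])[:12]
  print(c,np.c_[u[o],v[o],Q[o].round(3)].tolist()[::2])
  i=np.uint8(C[max(0,v.mean().astype(int)-45):][:90, max(0,int(u.mean())-45):][:,:90]); cv2.imwrite(f"pics/_{c}.png",cv2.resize(cv2.cvtColor(i,4),(390,390)))
cv2.imwrite("pics/f.png",np.hstack([cv2.imread("pics/_side.png"),cv2.imread("pics/_scene.png")]))
E
```

```text
0.0 118 0.14044749302126613
0.135 128 0.14029803460711465
[ 0.54949552 -0.10866381  0.20384176] -0.0006899683704973336
side [[303.0, 131.0, 0.553, -0.104, 0.229], [302.0, 131.0, 0.555, -0.102, 0.23], [306.0, 132.0, 0.543, -0.101, 0.231], [307.0, 131.0, 0.54, -0.102, 0.235], [309.0, 128.0, 0.542, -0.117, 0.236], [304.0, 131.0, 0.546, -0.095, 0.236]]
scene []<stdin>:8: RuntimeWarning: Mean of empty slice.
  ret = ret.dtype.type(ret / rcount)
<stdin>:8: RuntimeWarning: invalid value encountered in cast
<stdin>:8: RuntimeWarning: overflow encountered in scalar subtract
Traceback (most recent call last):
ValueError: cannot convert float NaN to integer
```

The lid stays level at 0.140 m. The visible fingertip is about 24 mm behind the reported TCP, so I'll allow for that. Next I'll hover over the rocker with the tool square to the deck.

```bash
cat >> m.py <<'E'
RE=np.array([.465,-.221,.091]);OK=np.array([.4745,-.164,.0925])
def tcp(c,h,tilt=.26): # TCP for fingertip h above contact c
    return np.array(c)+(.024-h)*(np.sin(tilt)*ex-np.array([0,0,np.cos(tilt)]))
E
python3 - <<'E'
from m import *
rel(tcp(RE,.04),.26)
E
```

```text
[ 0.19  -0.215  0.185] [-0.002 -0.168 -0.002]
```

Request:
{"op": "jog_arm", "data": {"motion": "0 0.06 -0.06 0 0 -0.06 0; 0 0.12 -0.13 0.04 0 -0.12 0; 0 0.17 -0.2 0.1 0 -0.17 0; 0 0.19 -0.215 0.16 0 -0.17 0; 0 0.19 -0.215 0.185 0 -0.17 0"}}

```text
time: 12.6
tool_pos: [0.4554, -0.2199, 0.0991]
tool_rot: [0.125, -0.027, 0.992, 0.005]
contact_force: [-0.9, 0.4, 0.1]
gripper_width: -0.001
grasp_force: 0.0
```

```bash
python3 - <<'E'
from m import *
f=grab_frame("wrist");cv2.imwrite("pics/g.png",cv2.cvtColor(f["color"],4))
for t in ["deck_middle","rocker_end","oblong_key_top","round_key_top"]:
    print(t,[(round(d["p"],2),np.round(d["at"],3).tolist()) for d in place_of("wrist",t)[:1]])
print(state()["tool_pos"]);rel(tcp(RE,.04),.26);rel(tcp(RE,0),.26)
E
```

```text
deck_middle []
rocker_end [(0.65, [0.464, -0.224, 0.094])]
oblong_key_top [(0.95, [0.472, -0.165, 0.091])]
round_key_top [(0.72, [0.469, -0.108, 0.091])]
[ 0.45890471 -0.22034629  0.10385737]
[-0.005 -0.002 -0.004] [-0.001 -0.002 -0.001]
[-0.005 -0.002  0.076] [-0.001 -0.002 -0.001]
```

View pics/g.png

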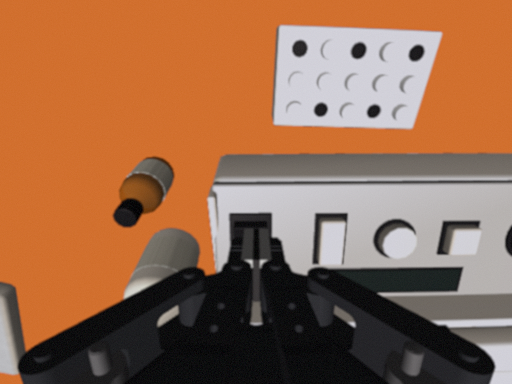

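The fingertips (257,228) are over the front part of the rocker (250,225). The oblong key shows at (331,240), the round key at (397,240) and the dropper bottle clear at (145,190). I'll press the rocker.

Request:
{"op": "jog_arm", "data": {"motion": "0 0.004 -0.006 0.03 0 0 0; 0 0.004 -0.006 0.055 0 0 0; 0 0.004 -0.006 0.07 0 0 0; 0 0.004 -0.006 0.078 0 0 0; 0 0.004 -0.006 0.084 0 0 0"}}

```text
time: 13.48
tool_pos: [0.4658, -0.2229, 0.0614]
tool_rot: [0.126, -0.029, 0.992, 0.004]
contact_force: [-16.5, 2.9, 21.1]
gripper_width: 0.0
grasp_force: 12.5
```

Request:
{"op": "jog_arm", "data": {"motion": "0 0 0 0.002 0 0 0; 0 0 0 0.004 0 0 0; 0 0 0 0.006 0 0 0; 0 0 0 0.008 0 0 0; 0 0 0 0.008 0 0 0"}}

```text
time: 14.1
tool_pos: [0.466, -0.2231, 0.0612]
tool_rot: [0.124, -0.03, 0.992, 0.004]
contact_force: [-28.5, 8.5, 33.3]
gripper_width: -0.002
grasp_force: 19.9
```

The rocker is at its stop (33 N, tip at about z 0.084). I'll lift and check.

Request:
{"op": "jog_arm", "data": {"motion": "0 0 0 -0.04 0 0 0; 0 0 0 -0.09 0 0 0; 0 0.01 0.06 -0.1 0 0 0; 0 0.01 0.115 -0.1 0 0 0; 0 0.01 0.115 -0.1 0 0 0"}}

```text
time: 14.72
tool_pos: [0.4468, -0.1653, 0.1045]
tool_rot: [0.128, -0.029, 0.991, 0.004]
contact_force: [0.2, 0.4, 0.5]
gripper_width: 0.002
grasp_force: 0.0
```

```bash
python3 - <<'E'
from m import *
f=grab_frame("wrist");cv2.imwrite("pics/h.png",cv2.resize(cv2.cvtColor(f["color"],4)[120:320,60:460],(800,400)))
for t in ["rocker_end","oblong_key_top"]:
    print(t,[(round(d["p"],2),np.round(d["at"],3).tolist()) for d in place_of("wrist",t)[:1]])
C,z,P=cloud("wrist")
ey=np.array([-ex[1],ex[0],0]);d=P-(RE+.0155*ex);r=d@ex;l=d@ey
for a in range(-22,24,4):
  m=(abs(r-a/1000)<.002)&(abs(l)<.007)&(z>0)
  if m.any(): print(a,m.sum(),np.median(P[...,2][m]).round(4), "deck",round(.083+np.tan(.26)*a/1000,4))
print(state()["tool_pos"]);rel(tcp(OK,.03),.26);rel(tcp(OK,0),.26)
lidz()
E
```

```text
rocker_end [(0.84, [0.464, -0.221, 0.09])]
oblong_key_top []
-22 139 0.0779 deck 0.0771
-18 156 0.0852 deck 0.0782
-14 94 0.087 deck 0.0793
-10 92 0.0879 deck 0.0803
-6 88 0.0888 deck 0.0814
-2 110 0.0906 deck 0.0825
2 116 0.0931 deck 0.0835
6 118 0.0961 deck 0.0846
10 97 0.0987 deck 0.0857
18 3 0.0922 deck 0.0878
22 25 0.0908 deck 0.0889
[ 0.44693975 -0.1671567   0.10475504]
[-0.047  0.003  0.026] [-0.001 -0.003 -0.002]
[-0.048  0.003  0.086] [-0.001 -0.003 -0.002]
0.0 115 0.14034210325086094
0.135 121 0.14023994175790633
```

View pics/h.png

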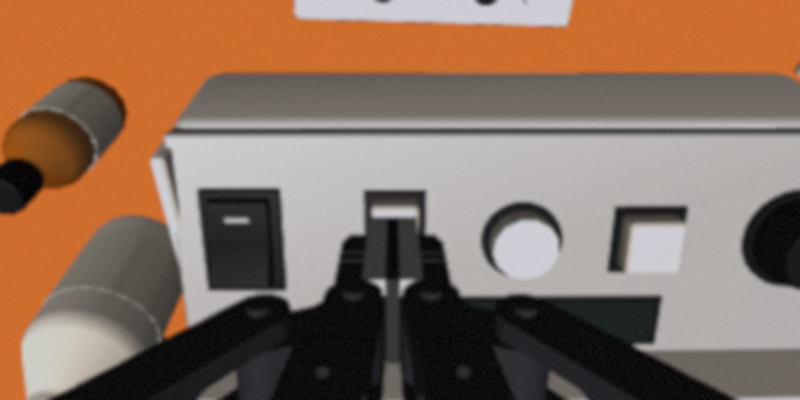

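The rocker is on: by depth its front end is about 8 mm above the deck and its rear about 13 mm. The fingers (393,240) line up with the oblong key (395,210), with the round key clear at (525,245). I'll move back and press the key.

Request:
{"op": "jog_arm", "data": {"motion": "0 -0.025 0.003 0.02 0 0 0; 0 -0.042 0.003 0.05 0 0 0; 0 -0.042 0.003 0.07 0 0 0; 0 -0.042 0.003 0.082 0 0 0; 0 -0.042 0.003 0.088 0 0 0"}}

```text
time: 15.6
tool_pos: [0.4774, -0.1633, 0.067]
tool_rot: [0.126, -0.028, 0.992, 0.004]
contact_force: [-2.7, 0.3, 3.2]
gripper_width: 0.0
grasp_force: 1.4
```

Request:
{"op": "jog_arm", "data": {"motion": "0 0 0 0.002 0 0 0; 0 0 0 0.004 0 0 0; 0 0 0 0.006 0 0 0; 0 0 0 0.008 0 0 0; 0 0 0 0.008 0 0 0"}}

```text
time: 16.23
tool_pos: [0.4789, -0.1633, 0.0639]
tool_rot: [0.127, -0.029, 0.991, 0.003]
contact_force: [-5.9, 0.2, 5.8]
gripper_width: -0.0
grasp_force: 3.6
```

Request:
{"op": "jog_arm", "data": {"motion": "0 0 0 0.002 0 0 0; 0 0 0 0.004 0 0 0; 0 0 0 0.006 0 0 0; 0 0 0 0.006 0 0 0; 0 0 0 0.006 0 0 0"}}

```text
time: 16.85
tool_pos: [0.4791, -0.1633, 0.0636]
tool_rot: [0.125, -0.029, 0.992, 0.004]
contact_force: [-22.4, 4.3, 25.9]
gripper_width: 0.004
grasp_force: 15.5
```

```bash
python3 - <<'E'
from m import *
s=state();print(s["tool_pos"],s["contact_force"]);lidz()
f=grab_frame("wrist");cv2.imwrite("pics/i.png",cv2.resize(cv2.cvtColor(f["color"],4)[120:320,60:460],(800,400)))
E
```

```text
[ 0.47910699 -0.16334949  0.06356198] [-22.42022086   4.33506587  25.87319513]
0.0 116 0.1405075579954183
0.135 126 0.14048122955116743
```

View pics/i.png

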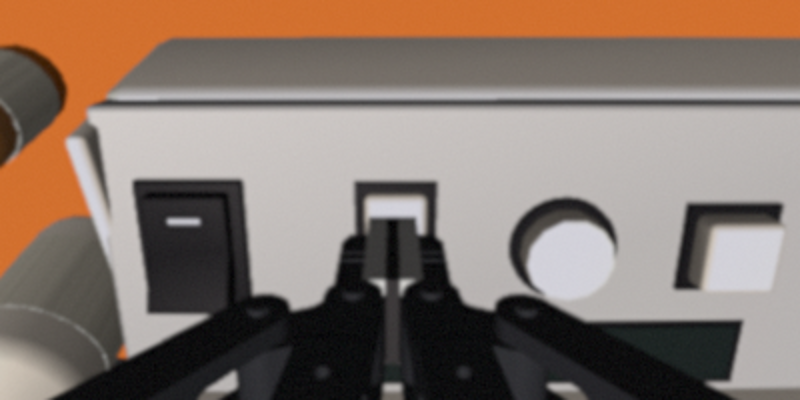

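The fingertips (393,235) hold the oblong key at its stop: the force jumped to about 30 N with no further travel. The round key (570,260) and square key (740,255) are still up, the rocker (190,250) is on and the lid is level. I'll hand it in.

```bash
python3 -c "
from plant import *
print(job_done())"
```

```text
the job is handed in; nothing more can be done
None
```

I shut the lid, switched the rocker on, and handed the job in with the oblong short-spin key held at its stop. I kept clear of the other keys, the knob and everything around the machine; the hand-in call gave no verdict.

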